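# Change the vacuum over from the round flask to the tall tube

## Robot

A 6-joint arm with a two-finger parallel gripper is mounted at the origin on the work surface. World frame = base frame: x ahead of the robot, y to its left, z up, the work surface at z = 0. Lengths are in m, angles in rad, forces in N, time in s.
With the tool pointing down it reaches from about 0.325 to 0.85 m from the base axis. Payload 4.4 kg.
Tool frame: the origin (TCP) lies on the centre line of the jaws, within the pads' length; the fingertips stand 17 mm ahead of it and the grasp point (between the pads) lies 2 mm behind it; z points along the fingers, y is the line along which they close (so a half turn about z gives the same grasp; the last joint's range is limited). The gripper opens to 94 mm and grips with 3 to 60 N. Pads are 16 mm wide; open, the fingers measure 119 mm over their backs; the gripper's body (75 mm by 177 mm) begins 78 mm behind the grasp point.
Start: joints at [-1.403, 0.207, 1.542, -0, 1.393, -0.15], TCP at [0.18, -0.546, 0.186] pointing down, gripper open.
Joint ranges: [-2.73, 2.73], [-0.86, 2.22], [0.23, 2.46], [-1.11, 4.25], [0.08, 2.63], [-2.82, 2.82]. Speed limits (rad/s): [2.79, 2.79, 3.14, 3.14, 3.14, 3.14].

## Interface

Orientations are given as a 3x3 rotation matrix whose columns are the frame's x, y, z axes.
In Python, from bench import robot gives the robot as it stands. The module is installed in compiled form; this text tells all that it offers.
- The arm moves only by the tool drive_tool, never from a script. Its arguments are lists of equal length, an entry for each row: "dp": the shift along the tool's x, y, z each as a share of 0.3 m, from -1 to 1, a list of three; "turn": the turn about the tool's z as a share of 60 degrees, from -1 to 1. A call has 1 to 12 rows; each row is the pose to reach, as a shift and turn from the pose commanded when the call began, along the tool's axes at that moment; what a row does not reach only later rows make up. A row lasts 1/8 s, in which the tool goes at most 62.5 mm and 10.7 degrees, less where a joint would pass 70% of its speed; a pose out of reach is approached as far as the arm can. A call with a number of a shift or a turn outside -1 to 1 is refused whole. A call with a gripper value outside its range is refused whole. "grip" is the opening, from -1 (shut) to 1 (fully open), set as the call begins (left out, the last holds). The fingers move at their own pace and stop on an object; the grip force is fixed at half the most. Time passes only in rows, so rows that repeat a pose let the fingers close. It gives the time, the measured TCP pose, the force, the opening and the grip force at its end, in the units of the state.
- robot.sense(): the state, without advancing time (a new reading comes with each control period).
- robot.camera(name): name is "scene" or "top" or "wrist"; returns the picture (480x640x3 uint8, blue, green, red); there is no depth.
- robot.get_calibration(name): a dict with "fx", "fy", "cx", "cy" (pixels), "rvec" (rotation vector, rad) and "tvec" (3), from world to camera coordinates, as OpenCV has them. Camera axes: x right, y down, z forward; pixel columns grow to the right and rows downward; lengths in m; the calibration is good to about 2 mm. A picture is of the moment at which its call begins: read the wrist's pose just before it. get_calibration takes no time and is no camera call; for the wrist camera it gives the pose at the moment of the call.
- robot.finish_job(): hands the job in; it is judged then, once.
Trained networks look in the newest picture that a camera, given by its name, has taken for a name from the list of things; names that differ only in an ending like _2 or _b are one class to them, and where a whole thing is asked for, a point or a joint stands for the part that bears it (a point fixed in the world has none). Each returns a list of dicts, best first, with "conf" (0 to 1); they miss things now and then, are a little off and sometimes report something else, mostly with a low value. They report only what shows in the picture. A call takes as long as a camera call.
- robot.look_for(label, camera): "at" ([x, y, z] in m, in world coordinates, good to about 4 mm: the middle of the surface that is visible of it).
- robot.silhouettes(label, camera): "region" (480x640 bool, what is visible of it).
- robot.pinpoint(label, camera): "at" ([x, y, z] in m, in world coordinates, good to about 4 mm: a listed point, or the origin of a listed thing).
The state is a dict: "clock": time; "joint_positions": joint angles; "dq": joint speeds; "tau": joint torques, N m; "eef_pos": TCP position; "tcp_rot": TCP orientation; "contact_force": force on the tool from outside, world axes, zero at the start; "ft_torque": the same for the moment, N m; "grip_width": opening from 0.0 (shut) to 1.0 (fully open); "grasp_force": force on a finger pad.
Only numpy, scipy, OpenCV 4.12 (cv2) and the standard library are available. Lean on these libraries where they do the work, as an engineer would, in place of code of your own. Each camera call takes 0.05 s, during which the arm holds its last target. There are 200 camera calls.

## Task

The sample in the round flask is dry, so put the tall tube on vacuum in its place: with one finger push the lever of the round flask's valve until that valve is fully shut, and only then push the lever of the tall tube's valve until it is fully open. Only push the levers, never pinch one between the fingers, and leave the conical flask's valve shut. Keep off the glass vessels and leave the loose things on the bench where they stand.

Things in the scene. Friction and masses are not known exactly. Their poses are not given: they have to be found in the camera images.
- manifold: fixed bench vacuum manifold: 34 mm header tube along its y on a steel base 260 x 500 mm; gauge (to 267 mm) and grey pump (to 254 mm) at its -y end. Origin on the bench under the middle of the three valve stems, which stand at y = -130, 0, +130 mm (which vessel hangs where varies); x away from the robot along the branches. Within 80 mm of any lever's sweep nothing fixed rises above 267 mm.
- round_flask: spherical amber glass flask, 100 mm in diameter, hanging from the outlet of the valve listed here as round; the widest of the three vessels. All three necks are 29 mm wide with their top 148 mm above the bench. Origin on the bench plane under the vessel's axis, 85 mm beyond (manifold +x) its valve's stem. Fixed to the manifold.
- tall_tube: slim straight amber glass tube with a round bottom, 34 mm in diameter, 133 mm long, hanging from the outlet of the valve listed here as tube; the slimmest of the three vessels. All three necks are 29 mm wide with their top 148 mm above the bench. Origin on the bench plane under the vessel's axis, 85 mm beyond (manifold +x) its valve's stem. Fixed to the manifold.
- conical_flask: conical amber glass flask, 90 mm wide at its flat bottom, tapering to the neck, hanging from the outlet of the valve listed here as conical. All three necks are 29 mm wide with their top 148 mm above the bench. Origin on the bench plane under the vessel's axis, 85 mm beyond (manifold +x) its valve's stem. Fixed to the manifold.
- round_lever (a joint): the round flask's quarter-turn valve lever about its upright stem, rad, anticlockwise from above: 0 = fully shut, lever across the branch, pointing to the manifold's +y; 1.571 = fully open, lever along the branch, pointing to the manifold's -x. Stops at both ends. Starts half to fully open (0.8 to 1.57). Friction 0.35 N m (4.5 N at 80 mm from the stem); stays where left.
- round_stem (a point): point on the turning axis of the round flask's lever, at the lever's mid-height, 260 mm above the bench; axes parallel to the manifold's
- round_tip (a point): middle of the end of the round flask's lever, 100 mm from the stem. The lever's black sleeve runs from 25 to 100 mm from the stem, 16 mm wide, 12 mm thick (254 to 266 mm above the bench); highest below it: header 222 mm, valve body 220 mm, bonnet 233 mm within 11 mm of the stem
- tube_lever (a joint): the tall tube's quarter-turn valve lever about its upright stem, rad, anticlockwise from above: 0 = fully shut, lever across the branch, pointing to the manifold's +y; 1.571 = fully open, lever along the branch, pointing to the manifold's -x. Stops at both ends. Starts shut (0 to 0.04). Friction 0.35 N m (4.5 N at 80 mm from the stem); stays where left.
- tube_stem (a point): point on the turning axis of the tall tube's lever, at the lever's mid-height, 260 mm above the bench; axes parallel to the manifold's
- tube_tip (a point): middle of the end of the tall tube's lever, 100 mm from the stem. The lever's black sleeve runs from 25 to 100 mm from the stem, 16 mm wide, 12 mm thick (254 to 266 mm above the bench); highest below it: header 222 mm, valve body 220 mm, bonnet 233 mm within 11 mm of the stem
- conical_lever (a joint): the conical flask's quarter-turn valve lever about its upright stem, rad, anticlockwise from above: 0 = fully shut, lever across the branch, pointing to the manifold's +y; 1.571 = fully open, lever along the branch, pointing to the manifold's -x. Stops at both ends. Starts shut (0 to 0.04). Friction 0.35 N m (4.5 N at 80 mm from the stem); stays where left.
- conical_stem (a point): point on the turning axis of the conical flask's lever, at the lever's mid-height, 260 mm above the bench; axes parallel to the manifold's
- conical_tip (a point): middle of the end of the conical flask's lever, 100 mm from the stem. The lever's black sleeve runs from 25 to 100 mm from the stem, 16 mm wide, 12 mm thick (254 to 266 mm above the bench); highest below it: header 222 mm, valve body 220 mm, bonnet 233 mm within 11 mm of the stem
- reagent_bottle: loose capped amber bottle, 72 mm in diameter, 155 mm high, standing on the bench to the left of the manifold; origin under its centre; bystander
- cork_ring: loose cork flask ring, 100 mm outside, 52 mm hole, 30 mm high, lying on the bench on the robot side of the manifold; origin under its centre; bystander
- beaker: loose glass beaker, 68 mm in diameter, 90 mm high, standing on the bench beyond the vessels; origin under its centre; bystander

How it is judged:
By the outcome, as a careful person would: the job done as asked, in the order asked, and still so for the second after the job is handed in, with the robot touching nothing.
It also fails if it takes over 51 s, if anything falls off the work surface, if the arm or the gripper's body presses on something with over 40 N, if the wrist force passes 120 N, or if a joint passes its speed limit or range.

## Working session

There is one attempt and no reset: what is moved stays moved. The work goes in short steps, Python scripts to look and compute and a tool call to move; the robot and the scene stay as the last step left them, time stands still between calls to the robot, and variables do not carry over. Pictures are saved under pics/ and viewed, at most 10 in all, crops included, and the job is handed in when it is done.

Besides the shell and the picture viewer there is one more tool, called after "Call:" by a JSON object that holds its "op" and its "data". drive_tool: Moves the arm, as the interface text tells. Its arguments: {"type":"object","properties":{"dp":{"type":"array","items":{"type":"array","items":{"type":"number"}}},"turn":{"type":"array","items":{"type":"number"}},"grip":{"type":"number"}},"required":["dp","turn"]}

```bash
mkdir -p pics; python3 - <<'E'
from bench import robot
import cv2,numpy as np
s=robot.sense();print(s['clock'],s['eef_pos'],s['tcp_rot'],s['grip_width'])
for c in ['top','scene']:
    im=robot.camera(c);cv2.imwrite(f'pics/{c}0.png',im)
    for l in ['manifold','round_stem','round_tip','tube_stem','tube_tip','conical_stem','conical_tip','round_flask','tall_tube','conical_flask']:
        r=robot.pinpoint(l,c)
        print(c,l,[(np.round(d['at'],3).tolist(),round(d['conf'],2)) for d in r[:2]])
print(robot.sense()['clock'])
E
```

```text
0.0 [ 0.17951541 -0.54539413  0.18443713] [[ 9.49933253e-01  3.12452675e-01 -3.75064973e-04]
 [ 3.12452740e-01 -9.49930866e-01  2.15316182e-03]
 [ 3.16475375e-04 -2.16255009e-03 -9.99997612e-01]] 0.9967976457646784
top manifold [([0.555, -0.071, 0.001], 0.87)]
top round_stem [([0.581, -0.198, 0.261], 0.85)]
top round_tip [([0.492, -0.158, 0.26], 0.97)]
top tube_stem [([0.552, -0.078, 0.261], 0.67), ([0.522, 0.054, 0.262], 0.57)]
top tube_tip [([0.501, 0.149, 0.26], 0.93)]
top conical_stem [([0.549, -0.08, 0.261], 0.76)]
top conical_tip [([0.532, 0.025, 0.262], 0.75)]
top round_flask [([0.665, -0.181, -0.004], 0.59), ([0.732, 0.009, -0.003], 0.35)]
top tall_tube [([0.492, -0.154, 0.26], 0.66), ([0.608, 0.074, 0.001], 0.54)]
top conical_flask [([0.631, -0.055, 0.0], 0.82)]
scene manifold [([0.556, -0.072, 0.004], 0.6)]
scene round_stem [([0.586, -0.204, 0.264], 0.93), ([0.499, 0.152, 0.259], 0.68)]
scene round_tip [([0.491, -0.156, 0.26], 0.77), ([0.502, 0.151, 0.259], 0.33)]
scene tube_stem [([0.527, 0.052, 0.257], 0.64)]
scene tube_tip []
scene conical_stem [([0.55, -0.072, 0.261], 0.7)]
scene conical_tip [([0.533, 0.023, 0.26], 0.81), ([0.665, -0.179, -0.001], 0.17)]
scene round_flask [([0.666, -0.18, -0.003], 0.85)]
scene tall_tube [([0.611, 0.073, -0.005], 0.73)]
scene conical_flask [([0.636, -0.054, -0.0], 0.95)]
1.1
```

View pics/top0.png

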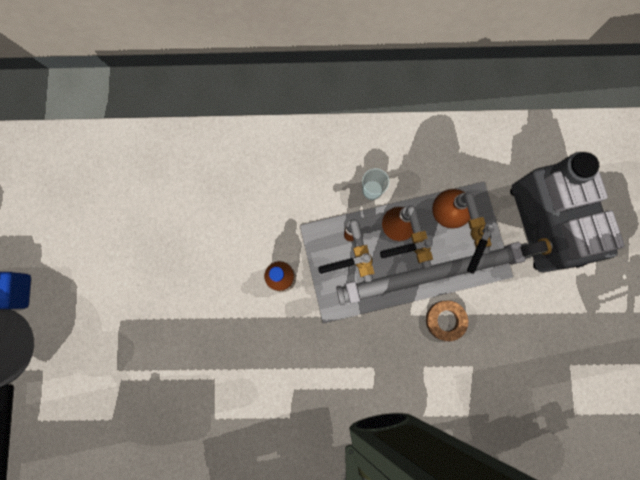

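View pics/scene0.png

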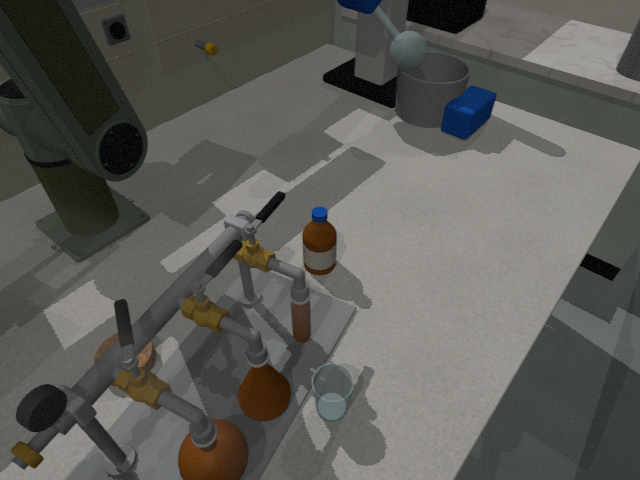

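The top view shows the round lever (485,240)→(472,270), half open. The conical lever (415,245) and the tube lever (360,262) are both shut, and the cork ring is at (447,320). I'll close the fingers, rise, and go towards the round lever while turning.

Call:
{"op": "drive_tool", "data": {"dp": [[0,0,-0.2],[0,0,-0.4],[0,0,-0.6],[0,0,-0.6],[1,-0.56,-0.6],[1,-0.56,-0.6],[1,-0.56,-0.6],[1,-0.56,-0.6],[1,-0.56,-0.6],[1,-0.56,-0.6],[1,-0.56,-0.6],[1,-0.56,-0.6]], "turn": [-0.17,-0.34,-0.5,-0.67,-0.84,-1,-1,-1,-1,-1,-1,-1], "grip": -1}}

```text
clock: 2.6
eef_pos: [0.4117, -0.2934, 0.3655]
tcp_rot: [[0.205, 0.979, -0.0], [0.979, -0.205, -0.0], [-0.001, -0.0, -1.0]]
contact_force: [0.3, 0.1, -0.0]
grip_width: 0.006
grasp_force: 0.0
```

```bash
cat > h.py <<'E'
from bench import robot
import numpy as np, cv2
psi=np.radians(13.5)
def plan(poses):
    """poses: (x,y,z,tool-x yaw deg) -> dp, turn rows from the sensed pose"""
    s=robot.sense();R=np.array(s['tcp_rot']);p=np.array(s['eef_pos'])
    y0=np.degrees(np.arctan2(R[1,0],R[0,0]))
    print('clock',s['clock'],'p',p.round(4),'yaw',round(y0,1),'F',np.round(s['contact_force'],1),'q6',round(s['joint_positions'][5],2),'w',round(s['grip_width'],3))
    dp=[];t=[]
    for q in poses:
        dp.append((R.T@(np.array(q[:3])-p)/0.3).round(3).tolist())
        t.append(round(-((q[3]-y0+180)%360-180)/60,3))
    print(dp);print(t)
def at(stem,ang,r,off,z=.262,dyaw=0):
    """TCP at radius r along a lever at angle ang (rad), off mm-side: + anticlockwise of the lever"""
    th=psi+np.pi/2+ang
    u=np.array([np.cos(th),np.sin(th)]);n=np.array([-u[1],u[0]])
    return [*(np.array(stem)+r*u+off*n),z,np.degrees(th)+dyaw]
E
python3 - <<'E'
from h import *
plan([(0.491,-0.208,0.36,155.3)])
im=robot.camera('wrist');cv2.imwrite('pics/w1.png',im)
for l in ['round_stem','round_tip','conical_stem','conical_tip','tube_stem','tube_tip']:
    for c in ['wrist','top'] if 'u' in l else ['wrist']:
        if c=='top' and l=='round_stem': robot.camera('top')
        print(l,c,[(np.round(d['at'],3).tolist(),round(d['conf'],2)) for d in robot.pinpoint(l,c)[:2]])
E
```

```text
clock 2.6 p [ 0.4117 -0.2934  0.3655] yaw 78.2 F [ 0.3  0.1 -0. ] q6 -0.58 w 0.006
[[0.333, 0.2, 0.018]]
[np.float64(-1.285)]
round_stem wrist [([0.58, -0.2, 0.261], 0.62)]
round_stem top [([0.583, -0.2, 0.261], 0.65), ([0.509, 0.248, -0.001], 0.2)]
round_tip wrist [([0.494, -0.155, 0.258], 0.66)]
round_tip top [([0.493, -0.154, 0.26], 0.78)]
conical_stem wrist []
conical_tip wrist []
tube_stem wrist []
tube_stem top [([0.525, 0.057, 0.262], 0.7)]
tube_tip wrist []
tube_tip top [([0.499, 0.152, 0.262], 0.72)]
```

View pics/w1.png

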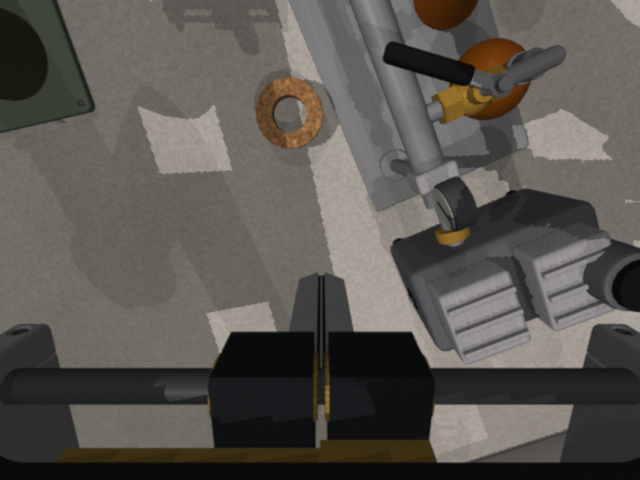

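The wrist view shows the round lever with its tip at (388,55) and stem at (490,85). The gauge at (455,205) is clear of the start point. I'll move above it, then descend beside the lever.

Call:
{"op": "drive_tool", "data": {"dp": [[0.16,0.1,0.01],[0.333,0.2,0.018],[0.333,0.2,0.018],[0.333,0.2,0.018],[0.333,0.2,0.018],[0.333,0.2,0.018],[0.333,0.2,0.018]], "turn": [-0.17,-0.34,-0.5,-0.67,-0.84,-1,-1]}}

```text
clock: 4.08
eef_pos: [0.4913, -0.2073, 0.3601]
tcp_rot: [[-0.744, 0.668, -0.0], [0.668, 0.744, 0.0], [0.0, -0.0, -1.0]]
contact_force: [0.5, 1.5, 1.3]
grip_width: 0.003
grasp_force: 0.0
```

```bash
python3 - <<'E'
from h import *
S=(0.582,-0.200)
plan([at(S,.88,.08,.045,.36),at(S,.88,.08,.045,.31),at(S,.88,.08,.045,.262)])
E
```

```text
clock 4.075 p [ 0.4913 -0.2073  0.3601] yaw 138.1 F [0.5 1.5 1.3] q6 -1.4 w 0.003
[[0.007, 0.003, 0.0], [0.007, 0.003, 0.167], [0.007, 0.003, 0.327]]
[np.float64(-0.264), np.float64(-0.264), np.float64(-0.264)]
```

Call:
{"op": "drive_tool", "data": {"dp": [[0.007,0.003,0],[0.007,0.003,0],[0.007,0.003,0.167],[0.007,0.003,0.327],[0.007,0.003,0.327],[0.007,0.003,0.327]], "turn": [-0.17,-0.264,-0.264,-0.264,-0.264,-0.264]}}

```text
clock: 4.82
eef_pos: [0.4913, -0.2059, 0.2641]
tcp_rot: [[-0.899, 0.439, 0.002], [0.439, 0.899, -0.001], [-0.003, -0.0, -1.0]]
contact_force: [-0.4, 0.1, 0.7]
grip_width: 0.005
grasp_force: 0.0
```

```bash
python3 - <<'E'
from h import *
S=(0.582,-0.200)
A=[.88,.88,.78,.68,.58,.48,.38,.28,.18,.10,.05]
O=[.032]+[.0205]*10
plan([at(S,a,.078,o) for a,o in zip(A,O)])
E
```

```text
clock 4.825 p [ 0.4913 -0.2059  0.2641] yaw 154.0 F [-0.4  0.1  0.7] q6 -1.68 w 0.005
[[-0.003, 0.044, 0.007], [-0.003, 0.082, 0.007], [0.003, 0.108, 0.007], [0.005, 0.135, 0.007], [0.006, 0.162, 0.007], [0.003, 0.189, 0.007], [-0.002, 0.215, 0.007], [-0.01, 0.241, 0.007], [-0.02, 0.266, 0.007], [-0.03, 0.285, 0.007], [-0.037, 0.296, 0.007]]
[np.float64(0.001), np.float64(0.001), np.float64(0.096), np.float64(0.192), np.float64(0.287), np.float64(0.383), np.float64(0.478), np.float64(0.574), np.float64(0.669), np.float64(0.746), np.float64(0.794)]
```

Call:
{"op": "drive_tool", "data": {"dp": [[-0.003,0.044,0.007],[-0.003,0.082,0.007],[0.003,0.108,0.007],[0.005,0.135,0.007],[0.006,0.162,0.007],[0.003,0.189,0.007],[-0.002,0.215,0.007],[-0.01,0.241,0.007],[-0.02,0.266,0.007],[-0.03,0.285,0.007],[-0.037,0.296,0.007],[-0.037,0.296,0.007]], "turn": [0,0,0.1,0.19,0.29,0.38,0.48,0.57,0.67,0.75,0.79,0.79]}}

```text
clock: 6.32
eef_pos: [0.54, -0.1295, 0.2608]
tcp_rot: [[-0.288, 0.958, 0.001], [0.958, 0.288, -0.0], [-0.001, 0.001, -1.0]]
contact_force: [-0.3, 0.5, 0.0]
grip_width: 0.004
grasp_force: 0.0
```

```bash
python3 - <<'E'
from h import *
S=(0.582,-0.200)
plan([at(S,a,.078,.0205) for a in (.03,0,-.03,-.06,-.09,-.12)])
robot.camera('top')
for l in ['round_stem','round_tip']:
  print(l,[(np.round(d['at'],3).tolist(),round(d['conf'],2)) for d in robot.pinpoint(l,'top')[:2]])
E
```

```text
clock 6.325 p [ 0.54   -0.1295  0.2608] yaw 106.7 F [-0.3  0.5  0. ] q6 -0.68 w 0.004
[[-0.004, 0.005, -0.004], [-0.002, 0.013, -0.004], [-0.0, 0.021, -0.004], [0.001, 0.029, -0.004], [0.002, 0.037, -0.004], [0.003, 0.045, -0.004]]
[np.float64(0.025), np.float64(0.054), np.float64(0.083), np.float64(0.111), np.float64(0.14), np.float64(0.169)]
round_stem []
round_tip []
```

Call:
{"op": "drive_tool", "data": {"dp": [[-0.002,0.013,-0.002],[0,0.021,-0.002],[0,0.021,-0.002]], "turn": [0.05,0.05,0.05]}}

```text
clock: 6.85
eef_pos: [0.5452, -0.1285, 0.2606]
tcp_rot: [[-0.237, 0.972, -0.0], [0.972, 0.237, 0.0], [0.0, -0.0, -1.0]]
contact_force: [-0.5, -0.1, 0.1]
grip_width: 0.005
grasp_force: 0.0
```

```bash
python3 - <<'E'
from h import *
S=(0.582,-0.200)
plan([at(S,-.06,.078,.0205)])
im=robot.camera('wrist');cv2.imwrite('pics/w2.png',im)
E
```

```text
clock 6.85 p [ 0.5452 -0.1285  0.2606] yaw 103.7 F [-0.5 -0.1  0.1] q6 -0.62 w 0.005
[[0.003, 0.011, -0.005]]
[np.float64(0.061)]
```

View pics/w2.png

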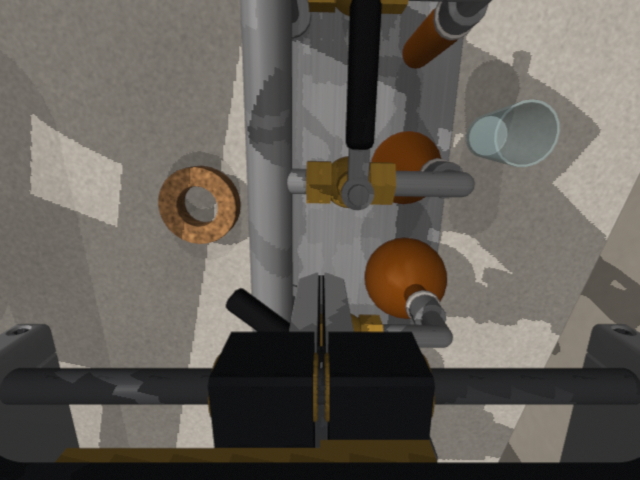

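The lever still shows at (235,298)–(290,325), to the left of the fingers, so it doesn't look shut. I'll project known points into this picture to check.

```bash
python3 - <<'E'
from h import *
c=robot.get_calibration('wrist');K=np.array([[c['fx'],0,c['cx']],[0,c['fy'],c['cy']],[0,0,1.]])
S=(0.582,-0.200)
pts=np.array([[*S,.26],[.493,-.155,.26],[.559,-.103,.26],[.553,-.073,.26],[*robot.sense()['eef_pos'][:2],.2436]])
print(cv2.projectPoints(pts,np.array(c['rvec']),np.array(c['tvec']),K,None)[0].round(0).reshape(-1,2))
im=robot.camera('wrist')
for l in ['round_stem','round_tip','conical_stem','conical_tip']:
  print(l,[(np.round(d['at'],3).tolist(),round(d['conf'],2)) for d in robot.pinpoint(l,'wrist')[:2]])
im=robot.camera('top');cv2.imwrite('pics/t2.png',cv2.resize(im[190:310,400:560],None,fx=5,fy=5))
im=robot.camera('scene');cv2.imwrite('pics/s2.png',cv2.resize(im[200:480,0:320],None,fx=2,fy=2))
E
```

```text
[[348. 380.]
 [232. 294.]
 [353. 241.]
 [356. 191.]
 [321. 265.]]
round_stem []
round_tip [([0.493, -0.158, 0.259], 0.87)]
conical_stem [([0.55, -0.076, 0.259], 0.62)]
conical_tip []
```

View pics/s2.png

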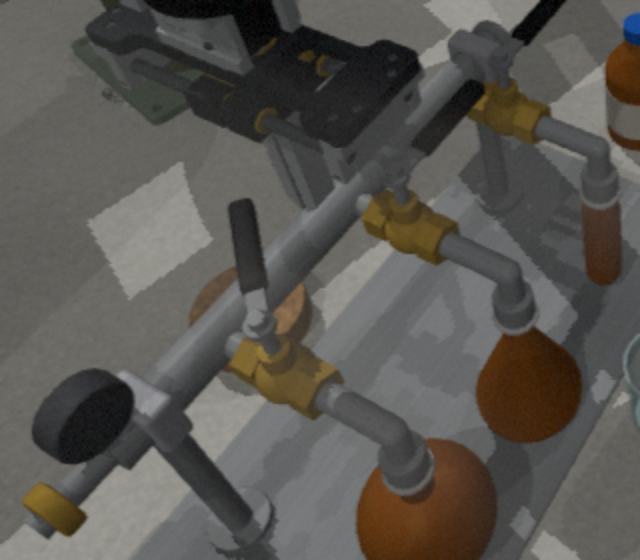

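The lever hasn't moved: its tip reads (0.493,-0.158), yet the finger seems to be past it. I'll check the fingertip position against the pictures.

```bash
python3 - <<'E'
from h import *
s=robot.sense();print(s['joint_positions'],s['clock'])
e=s['eef_pos']
pts=np.array([[.582,-.2,.26],[.493,-.157,.26],[*e[:2],.2436],[*e[:2],.2606],[.559,-.103,.26],[.553,-.073,.26]])
ims={}
for n in ['scene','top','wrist']:
    c=robot.get_calibration(n);K=np.array([[c['fx'],0,c['cx']],[0,c['fy'],c['cy']],[0,0,1.]])
    q=cv2.projectPoints(pts,np.array(c['rvec']),np.array(c['tvec']),K,None)[0].reshape(-1,2);print(n,q.round(0).tolist())
    im=robot.camera(n)
    x,y=q[2].astype(int); x0=max(0,x-80);y0=max(0,y-75); cr=cv2.resize(im[y0:y0+150,x0:x0+160],(800,750))
    for i,p in enumerate(q):
        P=tuple(((p-[x0,y0])*5).astype(int)); cv2.circle(cr,P,5,(0,255,0),2);cv2.putText(cr,str(i),P,0,.8,(255,0,255),2)
    ims[n]=cv2.resize(cr,(400,375))
blank=np.zeros_like(ims['top'])
robot.look_for('round_lever','scene')
cv2.imwrite('pics/cmp.png',np.vstack([np.hstack([ims['scene'],ims['top']]),np.hstack([ims['wrist'],blank])])[:600])
E
```

```text
[-3.86056953e-01  1.26630849e-01  1.47959955e+00 -2.36213146e-05
  1.53532037e+00 -6.24300999e-01] 7.25
scene [[131.0, 362.0], [120.0, 302.0], [164.0, 316.0], [161.0, 309.0], [183.0, 303.0], [198.0, 287.0]]
top [[488.0, 228.0], [470.0, 272.0], [452.0, 248.0], [455.0, 247.0], [442.0, 240.0], [427.0, 243.0]]
wrist [[348.0, 380.0], [231.0, 296.0], [321.0, 265.0], [321.0, 274.0], [353.0, 241.0], [356.0, 191.0]]
```

View pics/cmp.png

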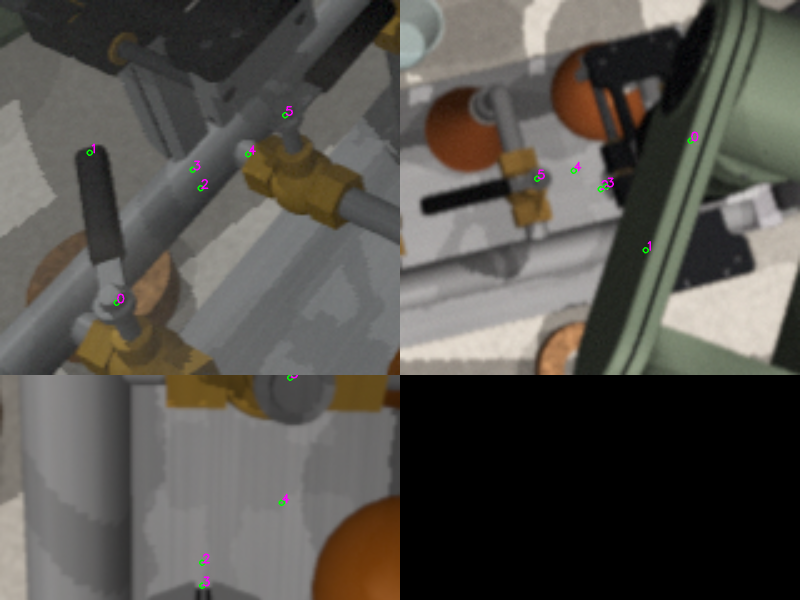

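In the scene view, the real fingertips end about 28 mm above where the nominal geometry puts them: crop y≈157 against 187. With the fingers closed, they passed over the lever. I'll go back over it and descend lower, to TCP z≈0.24.

```bash
python3 - <<'E'
from h import *
S=(0.582,-0.200)
p=at(S,.88,.08,.045,.31)
e=robot.sense()['eef_pos']
plan([[*e[:2],.31,103.7],p,at(S,.88,.08,.045,.239)])
E
```

```text
clock 7.45 p [ 0.5452 -0.1285  0.2606] yaw 103.6 F [ 0.1 -0.5  0.5] q6 -0.62 w 0.004
[[-0.0, 0.0, -0.165], [-0.205, -0.238, -0.165], [-0.205, -0.238, 0.072]]
[np.float64(-0.001), np.float64(-0.838), np.float64(-0.838)]
```

Call:
{"op": "drive_tool", "data": {"dp": [[0,0,-0.165],[0,0,-0.165],[-0.205,-0.238,-0.165],[-0.205,-0.238,-0.165],[-0.205,-0.238,-0.165],[-0.205,-0.238,-0.165],[-0.205,-0.238,-0.05],[-0.205,-0.238,0.072],[-0.205,-0.238,0.072],[-0.205,-0.238,0.072]], "turn": [0,-0.17,-0.34,-0.5,-0.67,-0.838,-0.838,-0.838,-0.838,-0.838]}}

```text
clock: 8.7
eef_pos: [0.491, -0.2055, 0.2404]
tcp_rot: [[-0.898, 0.439, 0.002], [0.439, 0.898, -0.001], [-0.002, -0.0, -1.0]]
contact_force: [-0.0, -0.5, 0.9]
grip_width: 0.0
grasp_force: 0.0
```

```bash
python3 - <<'E'
from h import *
S=(0.582,-0.200)
plan([at(S,a,.078,o,.239) for a,o in [(.88,.032),(.88,.0205),(.78,.0205),(.68,.0205)]])
s=robot.sense();e=s['eef_pos']
c=robot.get_calibration('scene');K=np.array([[c['fx'],0,c['cx']],[0,c['fy'],c['cy']],[0,0,1.]])
q=cv2.projectPoints(np.array([[*e[:2],z] for z in (.222,.239,.25)]),np.array(c['rvec']),np.array(c['tvec']),K,None)[0].reshape(-1,2)
im=robot.camera('scene')[230:380,50:210];cr=cv2.resize(im,(800,750))[:600]
for p in q: cv2.circle(cr,tuple(((p-[50,230])*5).astype(int)),4,(0,255,0),2)
cv2.imwrite('pics/s3.png',cr)
E
```

```text
clock 8.7 p [ 0.491  -0.2055  0.2404] yaw 153.9 F [-0.  -0.5  0.9] q6 -1.67 w 0.0
[[-0.004, 0.043, 0.005], [-0.004, 0.081, 0.005], [0.001, 0.108, 0.004], [0.004, 0.135, 0.004]]
[np.float64(0.0), np.float64(0.0), np.float64(0.096), np.float64(0.191)]
```

View pics/s3.png

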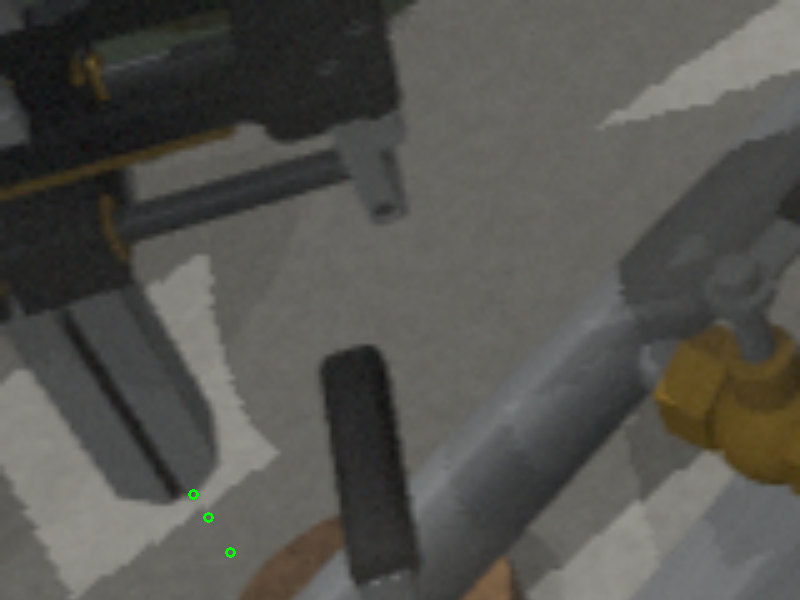

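The fingertip now shows at (178,497), about z 0.25, on the gauge side of the lever. I'll go 5 mm lower and push.

Call:
{"op": "drive_tool", "data": {"dp": [[-0.004,0.043,0.018],[-0.004,0.081,0.018],[0.001,0.108,0.018],[0.004,0.135,0.018],[0.004,0.135,0.018]], "turn": [0,0,0.1,0.19,0.19]}}

```text
clock: 9.38
eef_pos: [0.5074, -0.1682, 0.234]
tcp_rot: [[-0.795, 0.607, 0.0], [0.607, 0.795, -0.002], [-0.001, -0.001, -1.0]]
contact_force: [-0.4, -2.1, 0.3]
grip_width: 0.006
grasp_force: 1.2
```

```bash
python3 - <<'E'
from h import *
S=(0.582,-0.200)
plan([at(S,a,.078,.0205,.235) for a in (.58,.48,.38,.28,.18,.10,.05,0.02)])
robot.camera('scene')
print([(np.round(d['at'],3).tolist(),round(d['conf'],2)) for d in robot.pinpoint('round_tip','scene')[:2]])
E
```

```text
clock 9.375 p [ 0.5074 -0.1682  0.234 ] yaw 142.6 F [-0.4 -2.1  0.3] q6 -1.4 w 0.006
[[0.004, 0.026, -0.003], [0.007, 0.052, -0.003], [0.007, 0.079, -0.003], [0.004, 0.106, -0.004], [-0.001, 0.132, -0.004], [-0.007, 0.153, -0.004], [-0.012, 0.166, -0.004], [-0.015, 0.173, -0.004]]
[np.float64(0.099), np.float64(0.194), np.float64(0.29), np.float64(0.385), np.float64(0.481), np.float64(0.557), np.float64(0.605), np.float64(0.633)]
[]
```

Contact force is now felt, so I'll continue.

Call:
{"op": "drive_tool", "data": {"dp": [[0.004,0.026,0],[0.007,0.052,0],[0.007,0.079,0],[0.004,0.106,0],[-0.001,0.132,0],[-0.007,0.153,0],[-0.012,0.166,0],[-0.012,0.166,0]], "turn": [0.1,0.19,0.29,0.38,0.48,0.56,0.6,0.6]}}

```text
clock: 10.48
eef_pos: [0.5398, -0.1309, 0.2338]
tcp_rot: [[-0.286, 0.958, -0.001], [0.958, 0.286, -0.0], [0.0, -0.001, -1.0]]
contact_force: [-2.5, -1.8, 1.4]
grip_width: 0.005
grasp_force: 1.8
```

```bash
python3 - <<'E'
from h import *
S=(0.582,-0.200)
plan([at(S,a,.078,.0205,.234) for a in (.02,0,-.02,-.04,-.06)])
robot.camera('scene');robot.camera('wrist')
for c in ['scene','wrist']:
  for l in ['round_tip','round_stem','conical_stem']:print(c,l,[(np.round(d['at'],3).tolist(),round(d['conf'],2)) for d in robot.pinpoint(l,c)[:2]])
E
```

```text
clock 10.475 p [ 0.5398 -0.1309  0.2338] yaw 106.6 F [-2.5 -1.8  1.4] q6 -0.68 w 0.005
[[0.001, 0.01, -0.001], [0.002, 0.015, -0.001], [0.003, 0.02, -0.001], [0.004, 0.025, -0.001], [0.005, 0.031, -0.001]]
[np.float64(0.033), np.float64(0.052), np.float64(0.071), np.float64(0.09), np.float64(0.109)]
scene round_tip [([0.551, -0.102, 0.259], 0.75), ([0.736, 0.011, -0.0], 0.17)]
scene round_stem []
scene conical_stem [([0.55, -0.072, 0.26], 0.93)]
wrist round_tip [([0.555, -0.106, 0.262], 0.91), ([0.637, -0.055, -0.002], 0.34)]
wrist round_stem []
wrist conical_stem [([0.552, -0.072, 0.259], 0.93)]
```

Call:
{"op": "drive_tool", "data": {"dp": [[0.001,0.01,0],[0.002,0.015,0],[0.003,0.02,0],[0.003,0.02,0]], "turn": [0.04,0.06,0.06,0.06]}}

```text
clock: 11.38
eef_pos: [0.5451, -0.1282, 0.2333]
tcp_rot: [[-0.224, 0.975, -0.002], [0.975, 0.224, 0.0], [0.0, -0.002, -1.0]]
contact_force: [-4.7, -0.7, 2.6]
grip_width: 0.004
grasp_force: 2.8
```

Call:
{"op": "drive_tool", "data": {"dp": [[0,0.007,0],[0,0.014,0],[0,0.014,0]], "turn": [0,0,0]}}

```text
clock: 11.75
eef_pos: [0.545, -0.1282, 0.2332]
tcp_rot: [[-0.224, 0.975, -0.011], [0.975, 0.224, -0.001], [0.001, -0.011, -1.0]]
contact_force: [-16.4, -3.1, 7.5]
grip_width: 0.006
grasp_force: 8.1
```

It has reached the stop: the force rose to 16 N with no movement. I'll back off and lift.

Call:
{"op": "drive_tool", "data": {"dp": [[0,-0.05,0],[0,-0.12,0],[0,-0.12,-0.17],[0,-0.12,-0.35],[0,-0.12,-0.35]], "turn": [0,0,0,0,0]}}

```text
clock: 12.38
eef_pos: [0.5183, -0.1362, 0.3445]
tcp_rot: [[-0.225, 0.974, 0.013], [0.974, 0.225, -0.004], [-0.007, 0.012, -1.0]]
contact_force: [0.6, 0.1, -0.4]
grip_width: 0.003
grasp_force: 0.0
```

```bash
python3 - <<'E'
from h import *
robot.camera('scene');robot.camera('wrist')
for c in ['scene','wrist']:
  for l in ['round_tip','round_stem','conical_stem','conical_tip','tube_stem','tube_tip']:print(c,l,[(np.round(d['at'],3).tolist(),round(d['conf'],2)) for d in robot.pinpoint(l,c)[:2]])
T=(0.5235,0.054)
plan([at(T,.0,.078,-.045,.335),at(T,.0,.078,-.045,.237)])
E
```

```text
scene round_tip [([0.563, -0.1, 0.259], 0.69)]
scene round_stem [([0.587, -0.202, 0.26], 0.66)]
scene conical_stem [([0.55, -0.074, 0.261], 0.89)]
scene conical_tip [([0.531, 0.026, 0.261], 0.82), ([0.551, -0.073, 0.26], 0.37)]
scene tube_stem [([0.526, 0.052, 0.258], 0.9), ([0.498, 0.152, 0.261], 0.24)]
scene tube_tip [([0.501, 0.152, 0.26], 0.65)]
wrist round_tip [([0.563, -0.105, 0.26], 0.95)]
wrist round_stem [([0.581, -0.204, 0.26], 0.97)]
wrist conical_stem [([0.55, -0.074, 0.259], 0.71)]
wrist conical_tip [([0.527, 0.022, 0.261], 0.91)]
wrist tube_stem []
wrist tube_tip []
clock 13.075 p [ 0.5147 -0.1354  0.3384] yaw 102.9 F [ 0.1  0.2 -0.1] q6 -0.65 w 0.006
[[0.87, 0.317, 0.011], [0.87, 0.317, 0.338]]
[np.float64(-0.009), np.float64(-0.009)]
```

The round lever is shut, bearing about 102°. Now I'll cross to the far side of the tube's lever.

Call:
{"op": "drive_tool", "data": {"dp": [[0.2,0.07,0],[0.4,0.15,0],[0.6,0.22,0],[0.87,0.317,0.01],[0.87,0.317,0.01],[0.87,0.317,0.01],[0.87,0.317,0.17],[0.87,0.317,0.34],[0.87,0.317,0.34],[0.87,0.317,0.34]], "turn": [0,0,0,0,0,0,0,0,0,0]}}

```text
clock: 14.32
eef_pos: [0.5503, 0.1395, 0.2387]
tcp_rot: [[-0.223, 0.975, 0.003], [0.975, 0.223, 0.0], [-0.001, 0.003, -1.0]]
contact_force: [1.9, -0.6, -0.1]
grip_width: 0.005
grasp_force: 0.0
```

```bash
python3 - <<'E'
from h import *
T=(0.5235,0.054)
A=[0,0,.12,.24,.36,.48,.60,.72,.84,.96]
O=[-.032]+[-.0205]*9
plan([at(T,a,.078,o,.235) for a,o in zip(A,O)])
E
```

```text
clock 14.325 p [0.5503 0.1395 0.2387] yaw 102.9 F [ 1.9 -0.6 -0.1] q6 -0.13 w 0.005
[[0.003, -0.047, 0.012], [0.003, -0.085, 0.012], [0.009, -0.117, 0.012], [0.011, -0.149, 0.012], [0.009, -0.181, 0.012], [0.004, -0.213, 0.012], [-0.006, -0.244, 0.012], [-0.019, -0.273, 0.012], [-0.035, -0.301, 0.011], [-0.055, -0.327, 0.011]]
[np.float64(-0.011), np.float64(-0.011), np.float64(-0.125), np.float64(-0.24), np.float64(-0.354), np.float64(-0.469), np.float64(-0.584), np.float64(-0.698), np.float64(-0.813), np.float64(-0.927)]
```

Call:
{"op": "drive_tool", "data": {"dp": [[0.003,-0.047,0.012],[0.003,-0.085,0.012],[0.009,-0.117,0.012],[0.011,-0.149,0.012],[0.009,-0.181,0.012],[0.004,-0.213,0.012],[-0.006,-0.244,0.012],[-0.019,-0.273,0.012],[-0.035,-0.301,0.011],[-0.055,-0.327,0.011],[-0.055,-0.327,0.011]], "turn": [-0.01,-0.01,-0.12,-0.24,-0.35,-0.47,-0.58,-0.7,-0.81,-0.93,-0.93]}}

```text
clock: 15.7
eef_pos: [0.4594, 0.1025, 0.2367]
tcp_rot: [[-0.931, 0.365, 0.008], [0.365, 0.931, 0.001], [-0.007, 0.004, -1.0]]
contact_force: [1.5, 1.2, 5.9]
grip_width: 0.006
grasp_force: 2.8
```

```bash
python3 - <<'E'
from h import *
T=(0.5235,0.054)
plan([at(T,a,.078,-.0205,.235) for a in (1.06,1.16,1.26,1.36,1.46,1.52,1.56)])
robot.camera('scene');print([(np.round(d['at'],3).tolist(),round(d['conf'],2)) for d in robot.pinpoint('tube_tip','scene')[:2]])
E
```

```text
clock 15.7 p [0.4594 0.1025 0.2367] yaw 158.6 F [1.5 1.2 5.9] q6 -1.16 w 0.006
[[0.008, -0.03, 0.005], [0.011, -0.057, 0.005], [0.011, -0.084, 0.005], [0.008, -0.11, 0.005], [0.003, -0.137, 0.005], [-0.001, -0.152, 0.005], [-0.004, -0.162, 0.005]]
[np.float64(-0.094), np.float64(-0.189), np.float64(-0.285), np.float64(-0.38), np.float64(-0.476), np.float64(-0.533), np.float64(-0.571)]
[([0.432, 0.095, 0.256], 0.66)]
```

Call:
{"op": "drive_tool", "data": {"dp": [[0.008,-0.03,-0.008],[0.011,-0.057,-0.008],[0.011,-0.084,-0.008],[0.008,-0.11,-0.008],[0.003,-0.137,-0.008],[-0.001,-0.152,-0.008],[-0.001,-0.152,-0.008]], "turn": [-0.09,-0.19,-0.28,-0.38,-0.48,-0.53,-0.53]}}

```text
clock: 16.68
eef_pos: [0.4422, 0.0601, 0.2376]
tcp_rot: [[-0.984, -0.18, 0.004], [-0.18, 0.984, 0.001], [-0.004, 0.0, -1.0]]
contact_force: [0.5, 2.6, 5.7]
grip_width: 0.006
grasp_force: 3.2
```

```bash
python3 - <<'E'
from h import *
T=(0.5235,0.054)
plan([at(T,a,.078,-.0205,.237) for a in (1.54,1.56,1.58,1.6,1.62)])
robot.camera('scene');print([(np.round(d['at'],3).tolist(),round(d['conf'],2)) for d in robot.pinpoint('tube_tip','scene')[:2]])
E
```

```text
clock 16.675 p [0.4422 0.0601 0.2376] yaw -169.6 F [0.5 2.6 5.7] q6 -1.81 w 0.006
[[-0.001, -0.007, 0.002], [-0.0, -0.012, 0.002], [0.001, -0.017, 0.002], [0.002, -0.022, 0.002], [0.003, -0.028, 0.002]]
[np.float64(-0.023), np.float64(-0.042), np.float64(-0.061), np.float64(-0.08), np.float64(-0.099)]
[([0.425, 0.041, 0.262], 0.89)]
```

Call:
{"op": "drive_tool", "data": {"dp": [[0,-0.007,0],[0,-0.012,0],[0.001,-0.02,0],[0.001,-0.027,0],[0.001,-0.027,0]], "turn": [-0.02,-0.04,-0.06,-0.06,-0.06]}}

```text
clock: 17.4
eef_pos: [0.4423, 0.0524, 0.2375]
tcp_rot: [[-0.97, -0.242, 0.001], [-0.242, 0.97, 0.001], [-0.001, 0.001, -1.0]]
contact_force: [-1.8, 3.3, 8.0]
grip_width: 0.008
grasp_force: 4.1
```

Call:
{"op": "drive_tool", "data": {"dp": [[0,-0.007,0],[0,-0.014,0],[0,-0.014,0]], "turn": [0,0,0]}}

```text
clock: 17.77
eef_pos: [0.4423, 0.0522, 0.2375]
tcp_rot: [[-0.97, -0.243, -0.001], [-0.243, 0.97, 0.009], [-0.001, 0.009, -1.0]]
contact_force: [-4.6, 13.3, 10.0]
grip_width: 0.003
grasp_force: 8.2
```

It has reached the stop: 13 N with no movement. I'll back off, lift clear and check.

Call:
{"op": "drive_tool", "data": {"dp": [[0,0.05,0],[0,0.13,0],[0,0.13,-0.17],[0,0.13,-0.4],[-0.2,0.13,-0.5],[0.4,0.3,-0.5],[0.4,0.3,-0.5],[0.4,0.3,-0.5]], "turn": [0,0,0,0,0,0,0,0]}}

```text
clock: 18.77
eef_pos: [0.303, 0.1052, 0.3847]
tcp_rot: [[-0.97, -0.242, -0.004], [-0.242, 0.97, -0.002], [0.004, -0.001, -1.0]]
contact_force: [0.2, 0.0, 0.9]
grip_width: 0.002
grasp_force: 0.0
```

```bash
python3 - <<'E'
from h import *
plan([])
im=robot.camera('scene');cv2.imwrite('pics/s4.png',im);im=robot.camera('top');cv2.imwrite('pics/t4.png',cv2.resize(im[140:340,240:540],(800,533)))
for c in ['scene','top']:
  for l in ['round_tip','round_stem','conical_stem','conical_tip','tube_stem','tube_tip','reagent_bottle','cork_ring','beaker']:print(c,l,[(np.round(d['at'],3).tolist(),round(d['conf'],2)) for d in robot.pinpoint(l,c)[:2]])
E
```

```text
clock 18.775 p [0.303  0.1052 0.3847] yaw -166.0 F [0.2 0.  0.9] q6 -1.75 w 0.002
[]
[]
scene round_tip [([0.557, -0.103, 0.261], 0.61)]
scene round_stem [([0.584, -0.202, 0.264], 0.87)]
scene conical_stem [([0.553, -0.073, 0.262], 0.72)]
scene conical_tip [([0.532, 0.023, 0.259], 0.63)]
scene tube_stem [([0.526, 0.054, 0.256], 0.65)]
scene tube_tip [([0.426, 0.036, 0.256], 0.62)]
scene reagent_bottle [([0.5, 0.247, 0.002], 0.88), ([0.665, -0.179, -0.004], 0.39)]
scene cork_ring [([0.39, -0.161, 0.001], 0.56)]
scene beaker [([0.735, 0.012, 0.001], 0.97)]
top round_tip [([0.558, -0.101, 0.261], 0.94)]
top round_stem [([0.581, -0.2, 0.26], 0.98)]
top conical_stem [([0.55, -0.077, 0.263], 0.61), ([0.581, -0.198, 0.263], 0.32)]
top conical_tip [([0.53, 0.024, 0.264], 0.72)]
top tube_stem [([0.523, 0.055, 0.262], 0.57)]
top tube_tip [([0.427, 0.034, 0.263], 0.69)]
top reagent_bottle [([0.509, 0.249, 0.002], 0.81)]
top cork_ring [([0.389, -0.165, -0.0], 0.56)]
top beaker [([0.73, 0.012, -0.0], 0.62)]
```

View pics/t4.png

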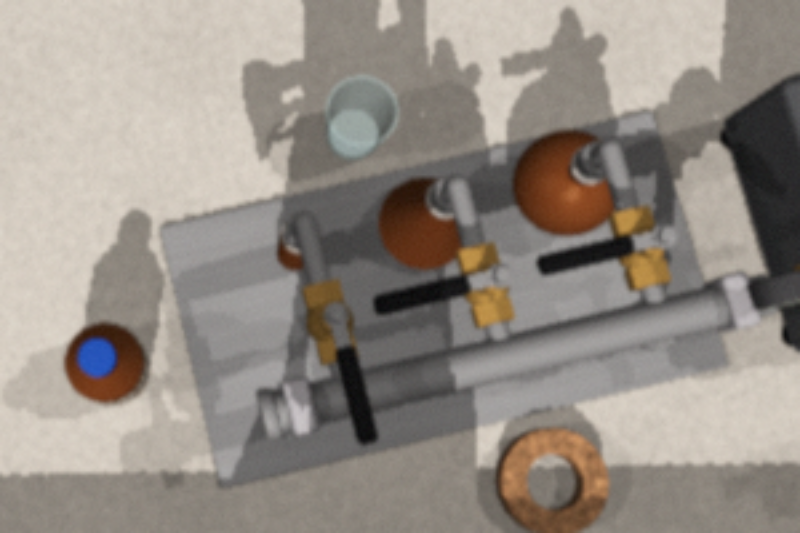

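View pics/s4.png

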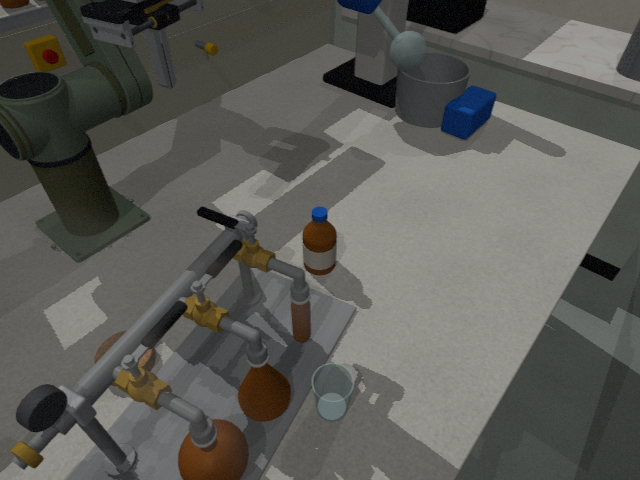

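In the top view, the round lever (540,267)–(630,245) lies across its branch, parallel to the conical one. The tube lever (345,350)–(367,440) lies along its branch, and the bystanders haven't moved. Handing in.

```bash
python3 -c "
from bench import robot
print(robot.finish_job())"
```

```text
the job is handed in; nothing more can be done
None
```

The round flask's valve was pushed fully shut first, then the tall tube's valve fully open, each to its stop; the conical valve is still shut, the loose things are where they stood, and the job was handed in at about 20 s of the 51 s allowed (a first push passed over the round lever without moving it and was repeated lower).

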